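Fit the drying tube and draw a dose with the bottle-top dispenser

TASK

Take the drying tube out of the rack, push it fully home onto the dispenser's upright vent spigot and let go of it. Then take the piston by its head and draw it straight up until its lower face is level with the top edge of the marker ring on the barrel, and finish there, still holding the piston steady at the mark. Leave the marker ring and everything else on the bench as they are.

Things in the scene. Friction and masses are not known exactly. Their poses are not given: they have to be found in the camera images.
- drying_tube: drying tube, the tallest thing in the rack, upright with its lower 40 mm in a hole: clear 24 mm tube of tan granules between two white end caps 26 mm across (0 to 26 and 84 to 98 mm up), 8 mm nipple on top, 104 mm high in all. Loose, 60 g. Its lower cap is a socket open downward: hole 14 mm across, 26 mm deep. Origin at the centre of its underside, z up along its axis
- tube_grip (a point): point on the drying tube's axis, 76 mm above its underside, a good height to grip it (24 mm across)
- rack: white rack block 250 mm long (its x), 50 mm wide (its y), 52 mm high, fixed. Four round holes 29 mm across and 40 mm deep in a row along its x, 62 mm apart, at -93, -31, 31 and 93 mm from its centre; one hole is empty. Origin at the centre of its underside, z up
- spigot_base (a point): centre of the flat shoulder (26 mm across) at the foot of the vent spigot, 136 mm above the bench, facing up. The spigot is a fixed upright pin 12 mm across and 24 mm high with a tapered tip, standing on the shoulder. The fitted drying tube's underside rests on this shoulder. Its axes are those of the dispenser
- spigot_tip (a point): top of the vent spigot, on its axis, 24 mm above the shoulder
- dispenser: bottle-top dispenser on an amber bottle in a clamp stand, all fixed. Origin on the bench on the axis of its clear upright barrel (136 to 222 mm above the bench, 37 mm across, rims 43 mm, bore 30 mm), z up. Vent spigot 70 mm off this axis on its +y side, spout reaching 106 mm on its -y side, stand's rod (108 mm high) on its +x side: free room for fingers on its x sides
- bore_floor (a point): centre of the barrel's floor, on the barrel's axis, 136 mm above the bench
- piston: white piston in the barrel, 28.4 mm across (bore 30 mm), dark seal at its foot; on top, past a short neck, a round grey head 33 mm across, from 92 to 116 mm above its lower face. Loose, 0.13 to 0.25 kg; it drops back when let go. Origin at the centre of its lower face, z up along its axis; at the start this face rests on the barrel's floor
- piston_head (a point): centre of the piston's head, on its axis, 104 mm above its lower face
- marker (a joint): height of the marker ring's top edge above the barrel's floor, in m (28 to 46 mm): how far the piston's lower face has to be raised. The ring, dark rubber, 43 mm across and 4 mm high, sits by friction on the outside of the barrel
- marker_edge (a point): centre of the marker ring's top edge, on the barrel's axis, at the height that the piston's lower face must reach
- beaker: small glass beaker, 65 mm across, 70 mm high, loose on the bench under the discharge spout; to be left alone. Origin at the centre of its underside
- vial_tall: closed sample vial with a white cap in the rack, 25 mm across, 85 mm high, loose; to be left alone. Origin at the centre of its underside
- vial_short: closed sample vial with a black cap in the rack, 25 mm across, 65 mm high, loose; to be left alone. Origin at the centre of its underside
- wash_bottle: wash bottle, 68 mm across, 180 mm high with its spout, loose; to be left alone. Origin at the centre of its underside
- jar: glass jar with an aluminium lid, 60 mm across, 80 mm high, loose; to be left alone. Origin at the centre of its underside
- tip_box: pipette tip box with a green lid, 88 x 123 mm, 79 mm high, loose; to be left alone. Origin at the centre of its underside
- tape: roll of tape lying flat, 90 mm across, 24 mm high, loose; to be left alone. Origin at the centre of its underside
Things that resemble listed ones, but are neither listed nor needed, are in the scene too. What is shaped like the piston but red is not meant.

How it is judged:
By the outcome, as a careful person would: the job done as asked, in the order asked, and still so for the second after the job is handed in, while the arm keeps its last pose, push and grip.
It also fails if it takes over 61 s, if anything falls off the work surface, if the arm or the gripper's body presses on something with over 40 N, if the wrist force passes 120 N, or if a joint passes its speed limit or range.

ROBOT

A 6-joint arm with a two-finger parallel gripper is mounted at the origin on the work surface. World frame = base frame: x ahead of the robot, y to its left, z up, the work surface at z = 0. Lengths are in m, angles in rad, forces in N, time in s.
With the tool pointing down it reaches from about 0.35 to 0.875 m from the base axis. Payload 4.2 kg.
Tool frame: the origin (TCP) lies at the very end of the fingers, on their centre line; the grasp point (between the pads) lies 19 mm behind it; z points along the fingers, y is the line along which they close (so a half turn about z gives the same grasp; the last joint's range is limited). The gripper opens to 85 mm and grips with 20 to 120 N. Pads are 22 mm wide; open, the fingers measure 114 mm over their backs; the gripper's body (76 mm by 85 mm) begins 54 mm behind the grasp point. The pads swing forward as they close: fully open they stand 13 mm farther back than shut.
Start: joints at [1.373, 0.385, 0.008, 0, -1.194, -0.259], TCP at [0.276, 0.561, 0.231] pointing down, gripper open.
Joint ranges: [-3.14, 3.14], [-1.21, 2.06], [-1.07, 1.41], [-3.16, 2.05], [-2.99, -0.16], [-3.1, 3.1]. Speed limits (rad/s): [2.79, 2.79, 3.14, 3.14, 3.14, 3.14].

INTERFACE

Orientations are given as a unit quaternion [x, y, z, w].
In Python, from plant import observe, get_image, camera_params, hand_in, find_in, regions_of, pinpoint gives the robot as it stands.
- The arm moves only by the tool carry_out, never from a script. Its argument "deltas" is a list of rows, each a list of 7 numbers: the shift along the tool's x, y, z in mm, then the turn, a rotation vector about the tool's x, y, z in degrees, then the finger opening in mm, from 0 to 85.4. A call has 1 to 10 rows; each row is the pose to reach, as a shift and turn from the pose commanded when the call began, along the tool's axes at that moment; what a row does not reach only later rows make up. A row lasts 1/8 s, in which the tool goes at most 62.5 mm and 10.7 degrees, less where a joint would pass 70% of its speed; a pose out of reach is approached as far as the arm can. A call with a gripper value outside its range is refused whole. The fingers move at their own pace and stop on an object; "grip_force" is the grip in N (left out, the last holds). Time passes only in rows, so rows that repeat a pose let the fingers close. It gives the time, the measured TCP pose, the force, the opening and the grip force at its end, in the units of the state.
- observe(): the state, without advancing time (a new reading comes with each control period).
- get_image(name): name is "side" or "top"; returns the picture (384x512x3 uint8, red, green, blue); there is no depth.
- camera_params(name): a dict with "fx", "fy", "cx", "cy" (pixels), "view" (4x4, takes a point from world to camera coordinates). Camera axes: x right, y up, looking along -z (the intrinsics and any distortion apply to the point x, -y, -z); pixel columns grow to the right and rows downward; lengths in m; the calibration is good to about 2 mm. A picture is of the moment at which its call begins. camera_params takes no time and is no camera call.
- hand_in(): hands the job in; it is judged then, once.
Trained networks look in the newest picture that a camera, given by its name, has taken for a name from the list of things; names that differ only in an ending like _2 or _b are one class to them, and where a whole thing is asked for, a point or a joint stands for the part that bears it (a point fixed in the world has none). Each returns a list of dicts, best first, with "conf" (0 to 1); they miss things now and then, are a little off and sometimes report something else, mostly with a low value. They report only what shows in the picture. A call takes as long as a camera call. They do not tell look-alikes from the thing itself.
- find_in(camera, label): "at" ([x, y, z] in m, in world coordinates, good to about 4 mm: the middle of the surface that is visible of it).
- regions_of(camera, label): "region" (384x512 bool, what is visible of it).
- pinpoint(camera, label): "at" ([x, y, z] in m, in world coordinates, good to about 4 mm: a listed point, or the origin of a listed thing).
The state is a dict: "clock": time; "joint_positions": joint angles; "joint_velocities": joint speeds; "joint_torque": joint torques, N m; "eef_pos": TCP position; "eef_rot": TCP orientation; "wrist_force": force on the tool from outside, world axes, zero at the start; "torque": the same for the moment, N m; "finger_gap": opening from 0.0 (shut) to 1.0 (fully open); "gripper_force": force on a finger pad.
Only numpy, scipy, OpenCV 4.12 (cv2) and the standard library are available. Lean on these libraries where they do the work, as an engineer would, in place of code of your own. Each camera call takes 0.05 s, during which the arm holds its last target. There are 200 camera calls.

## Working session

There is one attempt and no reset: what is moved stays moved. The work goes in short steps, Python scripts to look and compute and a tool call to move; the robot and the scene stay as the last step left them, time stands still between calls to the robot, and variables do not carry over. Pictures are saved under pics/ and viewed, at most 13 in all, crops included, and the job is handed in when it is done.

Besides the shell and the picture viewer there is one more tool, called as name(argument=value, ...) on one line, values as JSON. carry_out: Moves the arm, as the interface text tells. Its arguments: {"type":"object","properties":{"deltas":{"type":"array"},"grip_force":{"type":"number"}},"required":["deltas"]}

```bash
mkdir -p pics; python3 - <<'E'
from plant import *
import cv2,numpy as np
s=observe();print(s['clock'],s['eef_pos'],s['eef_rot'],s['finger_gap'])
for c in('side','top'):
    im=get_image(c);cv2.imwrite(f'pics/{c}0.png',im[:,:,::-1])
    p=camera_params(c);print({k:(np.round(v,4).tolist()) if not isinstance(v,str) else v for k,v in p.items()})
    for l in('drying_tube','tube_grip','rack','spigot_base','spigot_tip','dispenser','bore_floor','piston','piston_head','marker_edge'):
        print(c,l,[(np.round(d['at'],4).tolist(),round(d['conf'],2)) for d in pinpoint(c,l)[:4]])
E
```

```text
0.0 [0.27540521 0.56041311 0.23020789] [ 9.74006706e-01 -2.26516539e-01 -2.04076963e-04  1.07354006e-03] 1.0013904826043554
{'fx': 366.5655, 'fy': 366.5655, 'cx': 256.2026, 'cy': 190.6061, 'view': [[0.8771, -0.4797, 0.0219, -0.458], [0.2328, 0.4646, 0.8544, -0.2706], [-0.4201, -0.7443, 0.5192, -0.9448], [0.0, 0.0, 0.0, 1.0]]}
side drying_tube [([0.429, -0.2154, 0.0155], 0.48)]
side tube_grip [([0.5298, -0.2177, -0.0023], 0.66), ([0.4329, -0.2129, 0.0883], 0.59)]
side rack [([0.5305, -0.2206, -0.0019], 0.92), ([0.4972, -0.2182, 0.0114], 0.47)]
side spigot_base []
side spigot_tip []
side dispenser [([0.5419, 0.1641, 0.0016], 0.83), ([0.4931, 0.0652, -0.0011], 0.64)]
side bore_floor [([0.5407, 0.1633, 0.1362], 0.65), ([0.4305, -0.2188, 0.0148], 0.64)]
side piston [([0.6964, 0.1881, -0.0001], 0.71)]
side piston_head [([0.7042, 0.1895, 0.1054], 0.66), ([0.543, 0.1625, 0.2417], 0.58)]
side marker_edge [([0.5415, 0.1626, 0.1696], 0.54)]
{'fx': 379.193, 'fy': 379.193, 'cx': 254.0535, 'cy': 185.5549, 'view': [[-0.1139, -0.9935, -0.0031, 0.0596], [0.9728, -0.1122, 0.2025, -0.5359], [-0.2015, 0.0201, 0.9793, -1.0974], [0.0, 0.0, 0.0, 1.0]]}
top drying_tube [([0.4305, -0.2193, 0.0106], 0.57), ([0.569, 0.2294, 0.1586], 0.44)]
top tube_grip [([0.4367, -0.2173, 0.0875], 0.41)]
top rack [([0.5395, 0.1624, 0.1357], 0.72), ([0.5281, -0.2211, -0.0005], 0.62)]
top spigot_base [([0.5682, 0.223, 0.1316], 0.87)]
top spigot_tip [([0.5684, 0.2313, 0.1575], 0.55)]
top dispenser [([0.5397, 0.163, -0.0029], 0.7)]
top bore_floor [([0.5395, 0.1662, 0.1365], 0.77), ([0.347, -0.397, 0.0008], 0.54), ([0.4355, -0.2167, 0.0076], 0.39)]
top piston [([0.4952, 0.0695, -0.0016], 0.69), ([0.5398, 0.1619, 0.1342], 0.67), ([0.698, 0.1872, -0.001], 0.57)]
top piston_head [([0.7023, 0.1834, 0.1018], 0.59), ([0.5425, 0.1677, 0.2405], 0.54), ([0.5439, 0.1617, 0.0029], 0.36)]
top marker_edge [([0.5403, 0.1635, 0.1748], 0.53)]
```

View pics/side0.png

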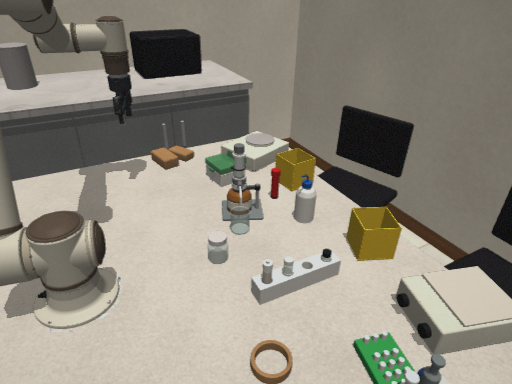

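View pics/top0.png

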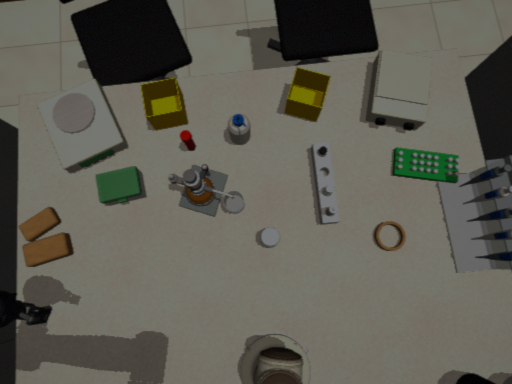

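Side view: the rack shows two light-capped items at (267,268) and (289,265), an empty hole at (307,266) and a black cap at (327,256). The dispenser is at (240,190) with a grey piston head at (239,150). The red look-alike is at (275,183). I'll confirm these in an enlarged crop.

```bash
cat > h.py <<'E'
from plant import *
import cv2,numpy as np
def proj(c,P):
    p=camera_params(c);q=np.array(p['view'])@np.append(P,1)
    return np.array([p['cx']+p['fx']*q[0]/-q[2],p['cy']-p['fy']*q[1]/-q[2]])
def crop(im,u,v,w,h,k):
    return cv2.resize(im[v:v+h,u:u+w],None,fx=k,fy=k,interpolation=cv2.INTER_CUBIC)
E
python3 - <<'E'
from h import *
a=cv2.imread('pics/side0.png');b=cv2.imread('pics/top0.png')
L=np.hstack([crop(a,210,135,66,100,6)[:, :396],crop(a,245,240,100,75,4)[:300].repeat(1,0) if 0 else cv2.copyMakeBorder(crop(a,245,240,100,60,4),0,360,0,0,cv2.BORDER_CONSTANT)])
t=crop(b,165,160,80,60,4);L[250:490,396:396+320]=t
t2=crop(b,310,140,32,90,2)
L[490:600,396:]=0
cv2.imwrite('pics/c1.png',L[:600,:796])
print(cv2.__version__,[np.round(proj(c,P),1).tolist() for c in('side','top') for P in([.543,.163,.24],[.568,.229,.16],[.43,-.217,.116])])
for c in('side','top'):
  for l in('drying_tube','vial_tall','vial_short','piston','marker','spigot_base'):
    for d in regions_of(c,l)[:3]:
        r=np.argwhere(d['region']);print(c,l,round(d['conf'],2),r.min(0)[::-1],r.max(0)[::-1],len(r))
E
```

```text
4.12.0 [[239.1, 147.8], [237.1, 160.4], [266.7, 260.4], [189.5, 176.7], [169.9, 177.1], [333.7, 210.2]]
side drying_tube 0.61 [262 259] [272 282] 211
side vial_tall 0.62 [234 143] [245 155] 131
side vial_tall 0.58 [284 257] [293 275] 160
side piston 0.51 [234 143] [244 154] 96
side piston 0.49 [271 168] [280 197] 222
side piston 0.33 [250 340] [292 383] 989
side marker 0.53 [221 153] [263 220] 1454
side spigot_base 0.86 [222 153] [263 220] 1367
top drying_tube 0.52 [184 169] [197 183] 167
top drying_tube 0.46 [326 205] [337 215] 89
top vial_tall 0.58 [323 186] [333 195] 79
top vial_short 0.58 [318 146] [327 156] 77
top piston 0.62 [183 169] [196 183] 164
top piston 0.58 [181 131] [195 150] 163
top marker 0.62 [319 147] [326 155] 56
top spigot_base 0.94 [169 165] [227 215] 1691
```

View pics/c1.png

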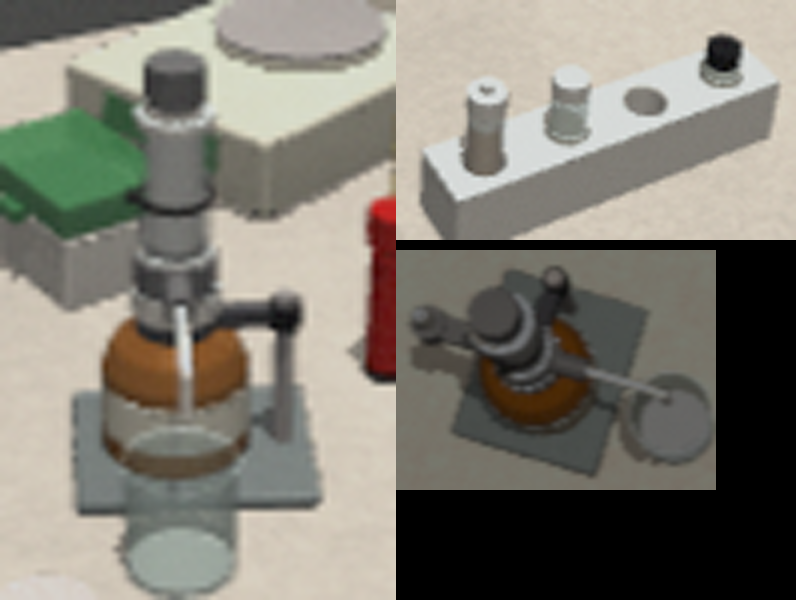

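The tube is the left item at side (266,268): it has tan granules and a nipple. (289,265) is the white-capped vial. The piston is the grey-headed one in the barrel at (239,150); the red one at (275,183) is not wanted. The ring is the dark band near side (239,169). Next I'll check the geometry by overlay.

```bash
cat >> h.py <<'E'
def circ(c,x,y,z,r,n=60):
    t=np.linspace(0,2*np.pi,n)
    return np.array([proj(c,[x+r*np.cos(a),y+r*np.sin(a),z]) for a in t])
def draw(img,pts,u,v,k,col):
    q=((pts-[u,v]+.5)*k*16-8).round().astype(np.int32)
    cv2.polylines(img,[q],False,col,1,cv2.LINE_AA,4)
E
python3 - <<'E'
from h import *
D=np.array([.5405,.1632]);S=np.array([.5682,.2275])
d=S-D;print(np.hypot(*d),np.degrees(np.arctan2(-d[0],d[1])))
b=cv2.imread('pics/top0.png');a=cv2.imread('pics/side0.png')
u,v,k=160,160,10;T=crop(b,u,v,40,30,k)
for xy,z,r,col in((S,.136,.013,(0,255,0)),(S,.16,.006,(0,0,255)),(D,.252,.0165,(255,255,0)),(D,.222,.0215,(255,0,255))):draw(T,circ('top',*xy,z,r),u,v,k,col)
u2,v2=322,198;T2=crop(b,u2,v2,20,22,k)
for z,r,col in((.110,.013,(0,255,0)),(.116,.004,(0,0,255))):draw(T2,circ('top',.431,-.217,z,r),u2,v2,k,col)
u3,v3=220,138;A=crop(a,u3,v3,38,60,10)
for z,r,col in((.252,.0165,(255,255,0)),(.222,.0215,(255,0,255)),(.136,.0215,(0,255,0)),(.172,.0215,(0,0,255))):draw(A,circ('side',*D,z,r),u3,v3,10,col)
M=np.zeros((600,800,3),np.uint8);M[:600,:380]=A;M[:300,385:785]=T;M[310:530,385:585]=T2
u4,v4=256,250;A2=crop(a,u4,v4,20,28,10)
for z,r,col in((.110,.013,(0,255,0)),(.116,.004,(0,0,255))):draw(A2,circ('side',.431,-.217,z,r),u4,v4,10,col)
M[310:590,590:790]=A2;cv2.imwrite('pics/c2.png',M)
g=cv2.cvtColor(a,cv2.COLOR_BGR2GRAY).astype(np.float32)
p=camera_params('side');V=np.array(p['view']);C=-V[:3,:3].T@V[:3,3];az=np.arctan2(C[1]-D[1],C[0]-D[0])
for h in np.arange(.130,.262,.002):
    o=[]
    for da in(-.7,-.35,0,.35,.7):
        q=proj('side',[D[0]+.0215*np.cos(az+da),D[1]+.0215*np.sin(az+da),h]).astype(np.float32)
        o.append(int(cv2.remap(g,q[:1].reshape(1,1),q[1:].reshape(1,1),cv2.INTER_CUBIC)[0,0]))
    print(round(h*1000),o,end=' ; ')
E
```

```text
0.07001271313125926 -23.306046838359688
130 [57, 64, 110, 93, 60] ; 132 [65, 64, 104, 85, 72] ; 134 [85, 75, 97, 90, 95] ; 136 [112, 102, 116, 117, 128] ; 138 [138, 133, 140, 135, 159] ; 140 [141, 157, 129, 130, 155] ; 142 [116, 150, 103, 113, 116] ; 144 [95, 107, 93, 92, 87] ; 146 [89, 82, 94, 89, 84] ; 148 [90, 96, 106, 104, 86] ; 150 [97, 108, 117, 113, 95] ; 152 [104, 112, 116, 113, 101] ; 154 [107, 114, 115, 114, 104] ; 156 [107, 113, 117, 114, 108] ; 158 [104, 112, 117, 113, 110] ; 160 [103, 112, 117, 112, 111] ; 162 [102, 112, 117, 113, 111] ; 164 [104, 111, 116, 113, 112] ; 166 [96, 115, 113, 118, 103] ; 168 [81, 96, 102, 97, 87] ; 170 [56, 54, 59, 47, 64] ; 172 [34, 40, 37, 35, 44] ; 174 [38, 61, 67, 69, 59] ; 176 [62, 88, 101, 97, 94] ; 178 [82, 109, 112, 111, 109] ; 180 [91, 117, 117, 115, 108] ; 182 [90, 112, 115, 111, 107] ; 184 [86, 112, 114, 113, 103] ; 186 [88, 112, 113, 116, 102] ; 188 [94, 112, 115, 117, 101] ; 190 [101, 112, 116, 116, 101] ; 192 [105, 112, 116, 114, 103] ; 194 [103, 111, 115, 113, 105] ; 196 [102, 110, 115, 114, 104] ; 198 [102, 110, 114, 114, 101]
[... 228 characters left out ...]
, 110, 116, 115, 103] ; 216 [97, 107, 119, 119, 109] ; 218 [100, 113, 123, 130, 117] ; 220 [122, 131, 151, 145, 145] ; 222 [159, 156, 174, 162, 189] ; 224 [184, 177, 174, 171, 196] ; 226 [179, 165, 151, 156, 158] ; 228 [153, 128, 124, 124, 142] ; 230 [119, 108, 94, 95, 135] ; 232 [109, 91, 75, 75, 110] ; 234 [107, 72, 65, 67, 83] ; 236 [109, 60, 64, 64, 67] ; 238 [92, 64, 65, 64, 58] ; 240 [67, 63, 66, 65, 61] ; 242 [60, 61, 67, 67, 62] ; 244 [65, 60, 67, 66, 63] ; 246 [64, 60, 67, 66, 60] ; 248 [67, 58, 65, 65, 62] ; 250 [69, 58, 69, 67, 68] ; 252 [71, 63, 77, 71, 80] ; 254 [79, 88, 97, 96, 94] ; 256 [109, 115, 114, 120, 110] ; 258 [149, 118, 120, 120, 127] ; 260 [172, 118, 117, 116, 135] ;
```

View pics/c2.png

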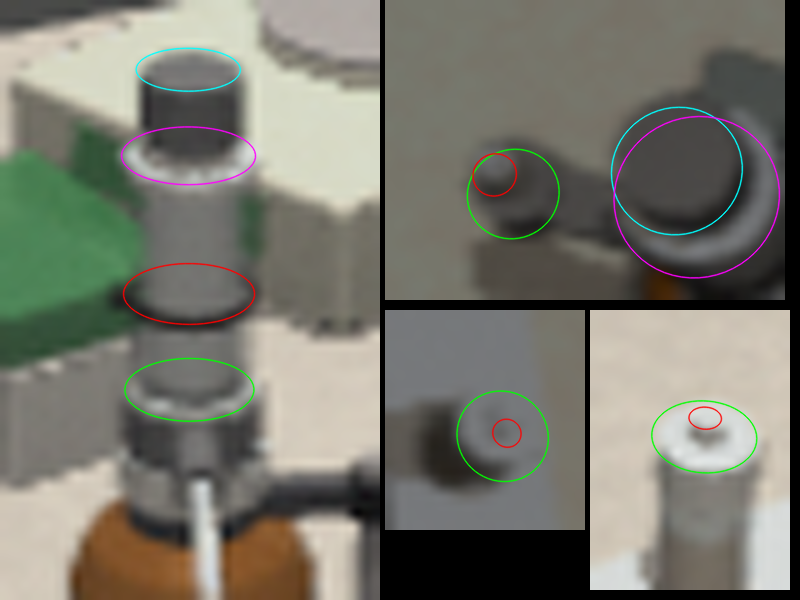

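carry_out(deltas=[[0,0,0,0,0,0,85],[0,0,-30,0,0,0,85]])

```text
clock: 1.95
eef_pos: [0.2751, 0.5596, 0.2589]
eef_rot: [0.974, -0.227, -0.0, 0.003]
wrist_force: [-0.1, 0.6, 0.8]
finger_gap: 0.995
gripper_force: 0.0
```

The overlays agree to about 1 mm: spigot near (0.568,0.228), barrel axis near (0.540,0.163), tube at (0.431,-0.217). The ring's top edge is about 37 mm above the floor. Next I'll move over the tube.

carry_out(deltas=[[20,21,-20,0,0,0,85],[60,64,-40,0,0,0,85],[100,107,-40,0,0,0,85],[140,150,-40,0,0,0,85],[180,193,-40,0,0,0,85],[220,236,-40,0,0,0,85],[260,278,-40,0,0,0,85],[293,313,-40,0,0,0,85],[320,360,-40,0,0,0,85],[350,410,-40,0,0,0,85]])

```text
clock: 3.2
eef_pos: [0.4088, 0.037, 0.3017]
eef_rot: [0.974, -0.226, 0.0, -0.0]
wrist_force: [1.6, -0.0, -0.3]
finger_gap: 0.996
gripper_force: 0.0
```

carry_out(deltas=[[28,45,0,0,0,0,85],[56,92,0,0,0,0,85],[84,139,0,0,0,0,85],[110,184,0,0,0,0,85],[125,208,0,0,0,0,85],[132,218,0,0,0,0,85],[132,218,0,0,0,0,85],[132,218,0,0,0,0,85]])

```text
clock: 4.2
eef_pos: [0.4312, -0.2145, 0.3014]
eef_rot: [0.974, -0.226, 0.0, -0.0]
wrist_force: [-0.7, -0.1, 0.7]
finger_gap: 0.996
gripper_force: 0.0
```

carry_out(deltas=[[1,2,30,0,0,0,85],[1,2,80,0,0,0,85],[1,2,130,0,0,0,85],[1,2,175,0,0,0,85],[1,2,210,0,0,0,85],[1,2,228,0,0,0,85],[1,2,232,0,0,0,85],[1,2,232,0,0,0,85]])

```text
clock: 5.2
eef_pos: [0.4319, -0.2171, 0.0699]
eef_rot: [0.974, -0.226, 0.001, 0.0]
wrist_force: [0.2, -0.2, -0.3]
finger_gap: 0.995
gripper_force: 0.0
```

carry_out(deltas=[[0,0,0,0,0,0,10],[0,0,0,0,0,0,10],[0,0,0,0,0,0,10],[0,0,0,0,0,0,10],[0,0,0,0,0,0,10],[0,0,0,0,0,0,10],[0,0,0,0,0,0,10],[0,0,0,0,0,0,10]], grip_force=50)

```text
clock: 6.2
eef_pos: [0.4317, -0.2177, 0.0697]
eef_rot: [0.974, -0.226, 0.001, 0.0]
wrist_force: [0.3, 1.3, 5.3]
finger_gap: 0.283
gripper_force: 48.8
```

carry_out(deltas=[[0,0,-10,0,0,0,10],[0,0,-40,0,0,0,10],[0,0,-80,0,0,0,10],[0,0,-125,0,0,0,10],[0,0,-170,0,0,0,10],[0,0,-215,0,0,0,10],[0,0,-255,0,0,0,10],[0,0,-280,0,0,0,10],[0,0,-290,0,0,0,10],[0,0,-290,0,0,0,10]])

```text
clock: 7.45
eef_pos: [0.431, -0.2174, 0.3589]
eef_rot: [0.974, -0.226, -0.0, -0.0]
wrist_force: [0.7, -1.1, -1.5]
finger_gap: 0.281
gripper_force: 49.0
```

```bash
python3 - <<'E'
from h import *
s=observe();print(s['eef_pos'],s['eef_rot'],s['finger_gap'],s['wrist_force'])
a=get_image('side');b=get_image('top')
e=s['eef_pos']
q=proj('side',e).astype(int);r=proj('top',e).astype(int);print(q,r)
M=np.hstack([crop(a,q[0]-30,q[1]-30,60,75,6),crop(b,r[0]-30,r[1]-37,60,75,6)])
cv2.imwrite('pics/c3.png',M[:,:,::-1])
for c in('side','top'):
  for l in('drying_tube','tube_grip'):print(c,l,[(np.round(d['at'],4).tolist(),round(d['conf'],2)) for d in pinpoint(c,l)[:3]])
E
```

```text
[ 0.43095979 -0.21735283  0.35894976] [ 9.74017172e-01 -2.26473885e-01 -2.58165844e-04 -2.49165711e-04] 0.28119285934007393 [ 0.7308694  -1.13211197 -1.47331452]
[271 173] [356 194]
side drying_tube [([0.4324, -0.2144, 0.3067], 0.54), ([0.7202, 0.0279, 0.0002], 0.35)]
side tube_grip [([0.4353, -0.2136, 0.3793], 0.8)]
top drying_tube [([0.5886, 0.4061, 0.0029], 0.6), ([0.4309, -0.2163, 0.2961], 0.49), ([0.5415, 0.1656, 0.1355], 0.15)]
top tube_grip []
```

View pics/c3.png

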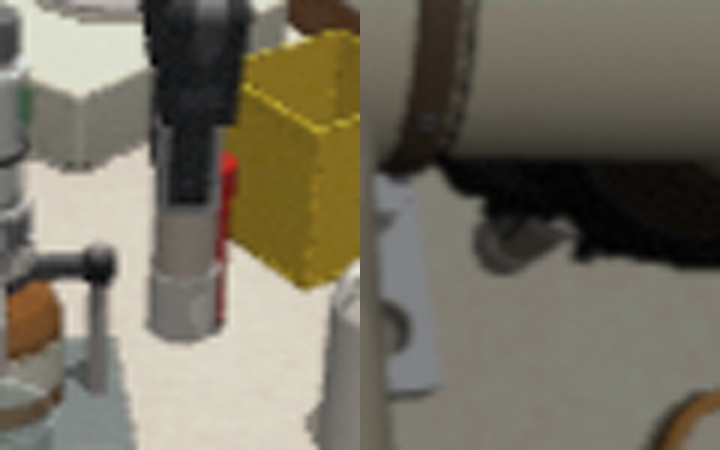

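carry_out(deltas=[[-3,-18,0,0,0,-4,10],[-9,-54,0,0,0,-11,10],[-15,-92,0,0,0,-19,10],[-21,-131,0,0,0,-27,10],[-27,-169,0,0,0,-34,10],[-33,-207,0,0,0,-42,10],[-39,-246,0,0,0,-50,10],[-45,-284,0,0,0,-58,10],[-49,-310,0,0,0,-64,10],[-52,-325,0,0,0,-66,10]])

```text
clock: 9.0
eef_pos: [0.5281, 0.0982, 0.3585]
eef_rot: [0.94, 0.341, -0.001, 0.0]
wrist_force: [1.3, 0.1, 0.2]
finger_gap: 0.287
gripper_force: 49.1
```

```bash
cat >> h.py <<'E'
from scipy.spatial.transform import Rotation as R
def delta(x,y,z,yaxis_deg=-23.3):
    s=observe();e=s['eef_pos'];r=R.from_quat(s['eef_rot']);m=r.as_matrix()
    ya=np.degrees(np.arctan2(m[1,1],m[0,1]))
    t=np.array([[np.sin(np.radians(yaxis_deg+180))*-1,np.cos(np.radians(yaxis_deg)),0],[0,0,0],[0,0,-1]])
    yv=np.array([np.cos(np.radians(yaxis_deg)),np.sin(np.radians(yaxis_deg)),0]);zv=np.array([0,0,-1.]);xv=np.cross(yv,zv)
    tgt=R.from_matrix(np.c_[xv,yv,zv])
    print('clock',s['clock'],'e',e.round(4),'yang',ya.round(1),'j',np.round(s['joint_positions'],2),'F',np.round(s['wrist_force'],1),'gap',round(s['finger_gap']*85.4,1))
    print('delta mm',((np.array([x,y,z])-e)@m*1e3).round(1),'rot',(r.inv()*tgt).as_rotvec(degrees=True).round(2))
E
python3 -c "
from h import *
delta(.5685,.2280,.359)"
```

```text
clock 9.0 e [0.5281 0.0982 0.3585] yang -50.1 j [ 0.49  0.17  0.03 -0.   -1.43  1.78] F [1.3 0.1 0.2] gap 24.5
delta mm [114.3 -73.6  -0.6] rot [ -0.04   0.07 -26.78]
```

carry_out(deltas=[[15,-10,0,0,0,-5,10],[40,-26,0,0,0,-12,10],[68,-44,0,0,0,-19,10],[92,-60,0,0,0,-24,10],[108,-70,0,0,0,-26.8,10],[114,-74,0,0,0,-26.8,10],[114,-74,0,0,0,-26.8,10],[114,-74,0,0,0,-26.8,10]])

```text
clock: 10.0
eef_pos: [0.5679, 0.2261, 0.3597]
eef_rot: [0.836, 0.549, 0.0, 0.0]
wrist_force: [1.0, -0.2, -0.5]
finger_gap: 0.287
gripper_force: 49.1
```

```bash
python3 - <<'E'
from h import *
delta(.5685,.2280,.237)
a=get_image('side');b=get_image('top');cv2.imwrite('pics/top3.png',b[:,:,::-1])
e=observe()['eef_pos'];bz=e[2]-.057
r=proj('top',[e[0],e[1],bz]).astype(int)-[20,20];q=proj('side',[e[0],e[1],bz]).astype(int)-[20,35]
T=crop(b,*r,40,40,10)[:,:,::-1].copy();draw(T,circ('top',e[0],e[1],bz,.013),*r,10,(0,255,0));draw(T,circ('top',.5685,.228,.136,.013),*r,10,(0,0,255))
A=crop(a,*q,40,40,10)[:,:,::-1].copy();draw(A,circ('side',e[0],e[1],bz,.013),*q,10,(0,255,0))
cv2.imwrite('pics/c4.png',np.hstack([T,A]))
E
```

```text
clock 10.0 e [0.5679 0.2261 0.3597] yang -23.4 j [ 0.64  0.31  0.21  0.   -1.47  2.09] F [ 1.  -0.2 -0.5] gap 24.5
delta mm [  1.9  -0.3 122.7] rot [ 0.01 -0.01 -0.14]
```

View pics/c4.png

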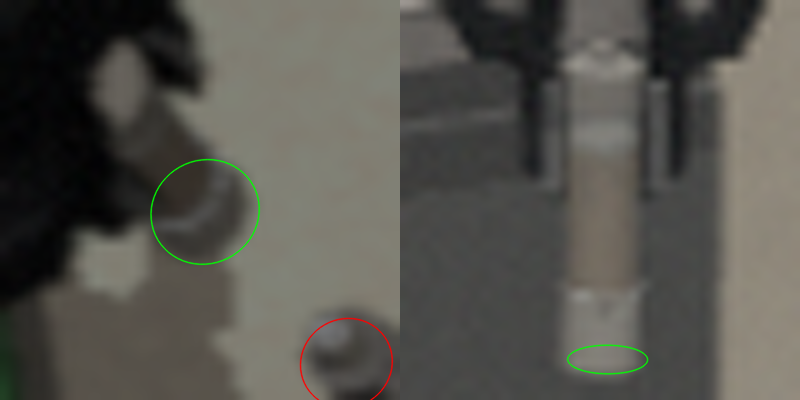

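The tube is upright and roughly over the spigot (red circle, at (345,365) in the left crop). I'll lower it to just above the tip and compare again.

carry_out(deltas=[[2,0,20,0,0,0,10],[2,0,55,0,0,0,10],[2,0,90,0,0,0,10],[2,0,115,0,0,0,10],[2,0,130,0,0,0,10],[2,0,136,0,0,0,10],[2,0,136,0,0,0,10]])

```text
clock: 10.98
eef_pos: [0.5692, 0.2288, 0.2239]
eef_rot: [0.836, 0.549, 0.0, 0.0]
wrist_force: [0.9, 0.6, -0.3]
finger_gap: 0.283
gripper_force: 49.1
```

```bash
python3 - <<'E'
from h import *
delta(.5685,.2280,.193)
a=get_image('side');b=get_image('top');cv2.imwrite('pics/top4.png',b[:,:,::-1])
e=observe()['eef_pos'];bz=e[2]-.057
r=proj('top',[e[0],e[1],bz]).astype(int)-[20,20]
b0=cv2.imread('pics/top0.png')
T=crop(b,*r,40,40,10)[:,:,::-1].copy();T0=crop(b0,*r,40,40,10)
T=np.clip(T.astype(float)*1.5,0,255).astype(np.uint8);T0=np.clip(T0.astype(float)*1.5,0,255).astype(np.uint8)
draw(T,circ('top',e[0],e[1],bz,.013),*r,10,(0,255,0));draw(T,circ('top',e[0],e[1],bz+.026,.013),*r,10,(255,255,0))
draw(T0,circ('top',.5685,.228,.136,.013),*r,10,(0,0,255));draw(T0,circ('top',.5685,.228,.16,.006),*r,10,(0,0,255))
cv2.imwrite('pics/c5.png',np.hstack([T,T0]))
E
```

```text
clock 10.975 e [0.5692 0.2288 0.2239] yang -23.4 j [ 0.65  0.37 -0.03  0.   -1.17  2.09] F [ 0.9  0.6 -0.3] gap 24.2
delta mm [-1.  -0.3 30.9] rot [ 0.04 -0.03 -0.08]
```

View pics/c5.png

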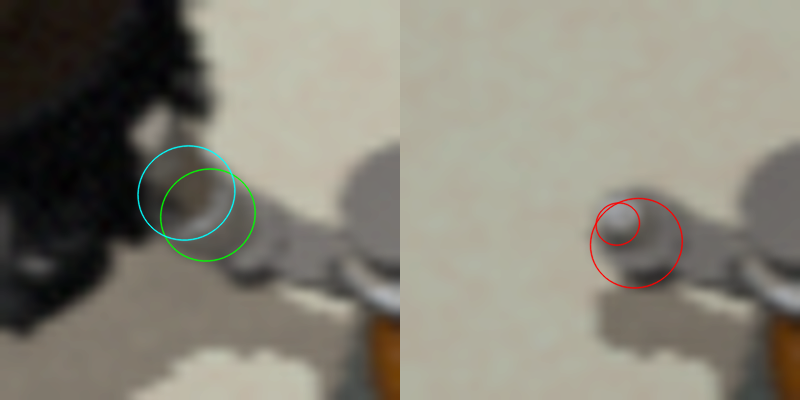

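Both the spigot (right crop, about (620,215)) and the tube (left crop, about (200,215)) fit their outlines to within about 1 mm. I'll apply a small correction and lower slowly, watching the forces.

carry_out(deltas=[[-1.6,0.7,1,0,0,0,10],[-1.6,0.7,3,0,0,0,10],[-1.6,0.7,5,0,0,0,10],[-1.6,0.7,7,0,0,0,10],[-1.6,0.7,8.5,0,0,0,10],[-1.6,0.7,10,0,0,0,10],[-1.6,0.7,10,0,0,0,10]])

```text
clock: 11.95
eef_pos: [0.5694, 0.227, 0.2138]
eef_rot: [0.836, 0.549, 0.001, 0.0]
wrist_force: [1.5, -1.5, 1.8]
finger_gap: 0.283
gripper_force: 48.9
```

carry_out(deltas=[[0,0,1.5,0,0,0,10],[0,0,3,0,0,0,10],[0,0,4,0,0,0,10],[0,0,4,0,0,0,10]])

```text
clock: 12.45
eef_pos: [0.5692, 0.2269, 0.2094]
eef_rot: [0.836, 0.549, 0.0, 0.0]
wrist_force: [4.1, -1.6, 1.4]
finger_gap: 0.284
gripper_force: 49.0
```

carry_out(deltas=[[0,0.7,0.5,0,0,0,10],[0,0.7,2,0,0,0,10],[0,0.7,4,0,0,0,10],[0,0.7,4,0,0,0,10]])

```text
clock: 12.95
eef_pos: [0.5693, 0.2267, 0.2049]
eef_rot: [0.836, 0.549, -0.0, -0.0]
wrist_force: [2.6, -1.1, 0.8]
finger_gap: 0.281
gripper_force: 49.0
```

carry_out(deltas=[[0,0.4,1.5,0,0,0,10],[0,0.4,3,0,0,0,10],[0,0.4,5,0,0,0,10],[0,0.4,7,0,0,0,10],[0,0.4,7,0,0,0,10]])

```text
clock: 13.58
eef_pos: [0.5696, 0.2265, 0.1978]
eef_rot: [0.836, 0.549, -0.0, -0.0]
wrist_force: [2.0, -0.2, -2.4]
finger_gap: 0.283
gripper_force: 49.0
```

Now I'll press to the shoulder in small steps.

carry_out(deltas=[[0,0,1.5,0,0,0,10],[0,0,3,0,0,0,10],[0,0,4,0,0,0,10],[0,0,4.5,0,0,0,10],[0,0,4.5,0,0,0,10]])

```text
clock: 14.2
eef_pos: [0.5699, 0.2266, 0.1939]
eef_rot: [0.836, 0.549, 0.0, -0.0]
wrist_force: [0.9, -0.7, 0.7]
finger_gap: 0.283
gripper_force: 49.0
```

carry_out(deltas=[[0,0,1,0,0,0,10],[0,0,2,0,0,0,10],[0,0,2,0,0,0,10]])

```text
clock: 14.58
eef_pos: [0.5704, 0.2269, 0.1938]
eef_rot: [0.836, 0.549, 0.001, 0.0]
wrist_force: [-2.4, -0.1, 7.0]
finger_gap: 0.284
gripper_force: 49.6
```

carry_out(deltas=[[0,0,1,0,0,0,10],[0,0,2,0,0,0,10],[0,0,3,0,0,0,10],[0,0,3,0,0,0,10]])

```text
clock: 15.08
eef_pos: [0.5708, 0.2272, 0.1937]
eef_rot: [0.835, 0.55, 0.003, 0.001]
wrist_force: [-4.8, -1.1, 16.8]
finger_gap: 0.279
gripper_force: 51.2
```

Firm stop at z=0.1937 with 17 N. I'll unload, open and lift clear.

carry_out(deltas=[[0,0,-2,0,0,0,10],[0,0,-4.5,0,0,0,10],[0,0,-4.5,0,0,0,24],[0,0,-4.5,0,0,0,60],[0,0,-4.5,0,0,0,60],[0,0,-4.5,0,0,0,60],[0,0,-4.5,0,0,0,60]])

```text
clock: 15.95
eef_pos: [0.5698, 0.2265, 0.193]
eef_rot: [0.836, 0.549, -0.0, -0.0]
wrist_force: [-0.6, 0.7, -0.1]
finger_gap: 0.701
gripper_force: 0.0
```

carry_out(deltas=[[0,0,-10,0,0,0,60],[0,0,-30,0,0,0,60],[0,0,-60,0,0,0,60],[0,0,-90,0,0,0,60],[0,0,-105,0,0,0,60],[0,0,-110,0,0,0,60],[0,0,-110,0,0,0,60]])

```text
clock: 16.82
eef_pos: [0.5696, 0.2265, 0.3026]
eef_rot: [0.836, 0.549, -0.001, -0.0]
wrist_force: [-0.3, 0.6, -1.0]
finger_gap: 0.703
gripper_force: 0.0
```

```bash
python3 - <<'E'
from h import *
delta(.5405,.1632,.229)
a=get_image('side');b=get_image('top')
u,v=220,120;A=crop(a,u,v,40,60,10)[:,:,::-1].copy()
for z,r in((.24,.004),(.234,.013),(.162,.013),(.136,.013)):draw(A,circ('side',.570,.2268,z,r),u,v,10,(0,255,0))
u,v=155,155;T=crop(b,u,v,40,60,10)[:,:,::-1].copy()
draw(T,circ('top',.570,.2268,.234,.013),u,v,10,(0,255,0))
cv2.imwrite('pics/c6.png',np.hstack([A,T]))
for c in('side','top'):
  for l in('drying_tube','piston','piston_head','marker_edge'):print(c,l,[(np.round(d['at'],4).tolist(),round(d['conf'],2)) for d in pinpoint(c,l)[:3]])
E
```

```text
clock 16.825 e [0.5696 0.2265 0.3026] yang -23.4 j [ 0.64  0.33  0.1  -0.   -1.34  2.09] F [-0.3  0.6 -1. ] gap 60.1
delta mm [-69.6  -1.5  73.7] rot [-0.05  0.05 -0.08]
side drying_tube []
side piston [([0.6959, 0.1874, -0.0014], 0.67)]
side piston_head [([0.5455, 0.1633, 0.2421], 0.57), ([0.7043, 0.1874, 0.1055], 0.49)]
side marker_edge [([0.5406, 0.1617, 0.1711], 0.57)]
top drying_tube [([0.5702, 0.2285, 0.1304], 0.62)]
top piston [([0.5417, 0.1615, 0.1339], 0.58), ([0.6966, 0.1843, -0.0005], 0.5), ([0.4953, -0.2226, 0.0085], 0.21)]
top piston_head [([0.7022, 0.1834, 0.0979], 0.62), ([0.5415, 0.1652, 0.2413], 0.52)]
top marker_edge [([0.5388, 0.1629, 0.1682], 0.45), ([0.5403, 0.166, 0.1368], 0.37)]
```

View pics/c6.png

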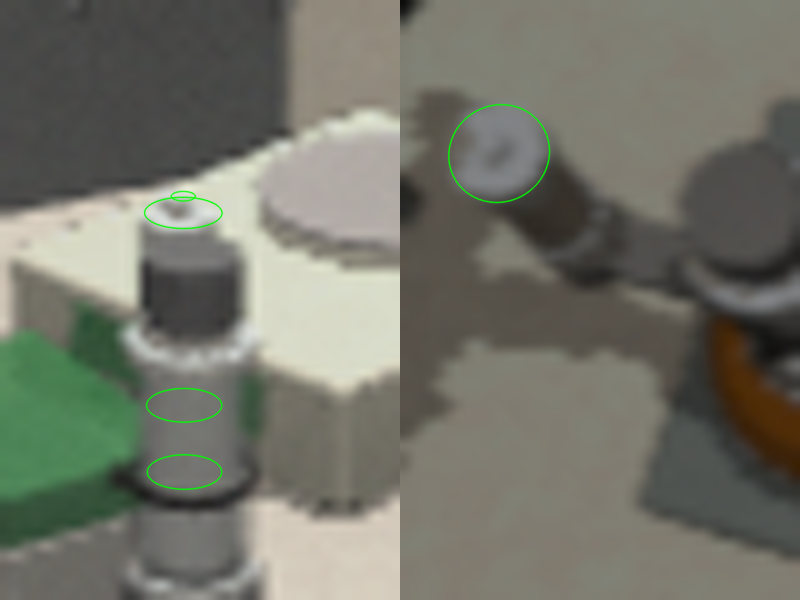

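The tube stands fitted on the spigot: its outline matches the seated heights in both views (top cap at side (238,141)). The tip box and ring are untouched. Now the piston head.

carry_out(deltas=[[-10,0,0,0,0,0,60],[-35,0,0,0,0,0,60],[-60,0,0,0,0,0,60],[-70,0,5,0,0,0,60],[-70,0,25,0,0,0,60],[-70,0,50,0,0,0,60],[-70,0,67,0,0,0,60],[-70,0,74,0,0,0,60],[-70,0,74,0,0,0,60]])

```text
clock: 18.45
eef_pos: [0.5421, 0.1623, 0.2291]
eef_rot: [0.836, 0.549, -0.0, 0.0]
wrist_force: [0.6, -0.1, 0.5]
finger_gap: 0.702
gripper_force: 0.0
```

carry_out(deltas=[[0,0,0,0,0,0,20],[0,0,0,0,0,0,20],[0,0,0,0,0,0,20],[0,0,0,0,0,0,20],[0,0,0,0,0,0,20],[0,0,0,0,0,0,20]], grip_force=40)

```text
clock: 19.2
eef_pos: [0.5427, 0.1626, 0.2304]
eef_rot: [0.836, 0.549, 0.001, 0.0]
wrist_force: [0.1, 0.9, 5.7]
finger_gap: 0.367
gripper_force: 40.2
```

```bash
python3 - <<'E'
from h import *
s=observe();print(s['eef_pos'],s['wrist_force'],s['torque'],s['finger_gap'])
a=get_image('side');b=get_image('top');A=crop(a,215,110,50,70,8)[:,:,::-1];T=crop(b,150,140,50,70,8)[:,:,::-1]
cv2.imwrite('pics/c7.png',np.hstack([A,T]))
E
```

```text
[0.54272135 0.16257443 0.23036812] [0.06993987 0.88370204 5.67451179] [ 0.10894286  0.09986558 -0.04806927] 0.3674699110379026
```

View pics/c7.png

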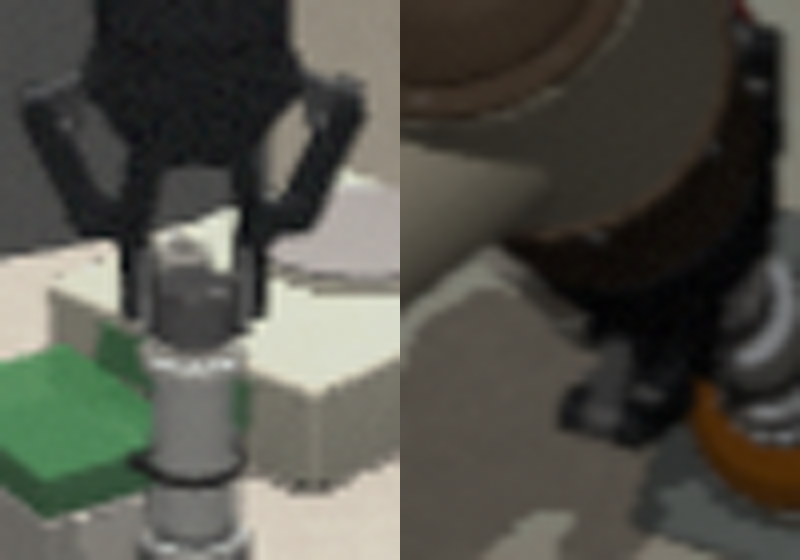

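The pads flank the head squarely, just above the barrel rim at crop (195,355). I'll lift 20 mm, then use the seal, at a known height, to calibrate the reading of the ring.

carry_out(deltas=[[0,0,-2,0,0,0,20],[0,0,-5,0,0,0,20],[0,0,-9,0,0,0,20],[0,0,-13,0,0,0,20],[0,0,-17,0,0,0,20],[0,0,-20,0,0,0,20],[0,0,-21,0,0,0,20],[0,0,-21,0,0,0,20],[0,0,-21,0,0,0,20]])

```text
clock: 20.42
eef_pos: [0.542, 0.1623, 0.2502]
eef_rot: [0.836, 0.549, -0.0, -0.0]
wrist_force: [-0.6, -1.0, -2.3]
finger_gap: 0.372
gripper_force: 40.0
```

```bash
cat >> h.py <<'E'
def profile(g,D,hs,r,das):
    p=camera_params('side');V=np.array(p['view']);C=-V[:3,:3].T@V[:3,3];az=np.arctan2(C[1]-D[1],C[0]-D[0])
    q=np.array([[proj('side',[D[0]+r*np.cos(az+d),D[1]+r*np.sin(az+d),h]) for d in das] for h in hs]).astype(np.float32)
    return cv2.remap(g,q[...,0].copy(),q[...,1].copy(),cv2.INTER_LINEAR).mean(1)
E
python3 - <<'E'
from h import *
delta(.542,.1625,.25)
a=get_image('side');cv2.imwrite('pics/side20.png',a[:,:,::-1])
g=cv2.cvtColor(a,cv2.COLOR_RGB2GRAY).astype(np.float32);D=[.5405,.1632]
g0=cv2.cvtColor(cv2.imread('pics/side0.png'),cv2.COLOR_BGR2GRAY).astype(np.float32)
hs=np.arange(.136,.23,.001);das=np.linspace(-.5,.5,11)
for nm,G,r in(('ring0',g0,.0215),('ring20',g,.0215),('seal20',g,.0150)):
    print(nm,[(round(h*1e3),int(v)) for h,v in zip(hs,profile(G,D,hs,r,das))][:46])
E
```

```text
clock 20.425 e [0.542  0.1623 0.2502] yang -23.4 j [ 0.58  0.27 -0.11 -0.   -1.19  2.16] F [-0.6 -1.  -2.3] gap 31.8
delta mm [ 0.2 -0.1  0.2] rot [-0.01  0.02 -0.07]
ring0 [(136, 112), (137, 124), (138, 134), (139, 134), (140, 132), (141, 129), (142, 118), (143, 109), (144, 99), (145, 91), (146, 92), (147, 97), (148, 102), (149, 107), (150, 109), (151, 111), (152, 112), (153, 112), (154, 113), (155, 113), (156, 113), (157, 113), (158, 113), (159, 113), (160, 112), (161, 112), (162, 112), (163, 112), (164, 112), (165, 110), (166, 108), (167, 105), (168, 96), (169, 79), (170, 61), (171, 47), (172, 46), (173, 57), (174, 68), (175, 80), (176, 90), (177, 99), (178, 107), (179, 112), (180, 112), (181, 112)]
ring20 [(136, 113), (137, 126), (138, 136), (139, 139), (140, 139), (141, 138), (142, 129), (143, 121), (144, 112), (145, 106), (146, 104), (147, 104), (148, 104), (149, 104), (150, 105), (151, 105), (152, 106), (153, 107), (154, 108), (155, 110), (156, 112), (157, 112), (158, 110), (159, 107), (160, 104), (161, 100), (162, 96), (163, 92), (164, 89), (165, 91), (166, 93), (167, 94), (168, 90), (169, 76), (170, 60), (171, 47), (172, 47), (173, 58), (174, 69), (175, 81), (176, 91), (177, 100), (178, 109), (179, 113), (180, 114), (181, 114)]Traceback (most recent call last):
  File "<stdin>", line 8, in <module>
  File "h.py", line 25, in profile
    q=np.array([[proj('side',[D[0]+r*np.cos(az+d),D[1]+r*np.sin(az+d),h]) for d in das] for h in hs]).astype(np.float32)
                 ~~~~^^^^^^^^^^^^^^^^^^^^^^^^^^^^^^^^^^^^^^^^^^^^^^^^^^^^
  File "h.py", line 4, in proj
    p=camera_params(c);q=np.array(p['view'])@np.append(P,1)
ValueError: time passes only in moves, steps and waits
```

```bash
python3 - <<'E'
import h;from h import *
P={c:camera_params(c) for c in('side',)};h.camera_params=lambda c:P[c]
from scipy.optimize import least_squares
from scipy.special import erf
D=np.array([.5412,.1628])
V=np.array(P['side']['view']);C=-V[:3,:3].T@V[:3,3];print('tan el',(C[2]-.165)/np.hypot(*(C[:2]-D)))
te=(C[2]-.165)/np.hypot(*(C[:2]-D))
G={n:cv2.cvtColor(cv2.imread(f'pics/side{n}.png'),cv2.COLOR_BGR2GRAY).astype(np.float32) for n in('0','20')}
hs=np.arange(.150,.192,.0005);das=np.linspace(-.4,.4,9)
st=lambda x,s:.5*(1+erf(x/s/2**.5))
for n in('0','20'):
    y=profile(G[n],D,hs,.0215,das);x=hs*1e3
    if n=='0':
        f=lambda p:p[0]+(p[1]-p[0])*(st(x-p[2],p[5])-st(x-p[2]-5.6+0*p[3],p[5]))+0*p[4]
        f=lambda p:p[0]+(p[1]-p[0])*(st(x-p[2],p[4])-st(x-p[3],p[4]))
        r=least_squares(lambda p:f(p)-y,[112,20,169,174.6,1.5]);print('ring',r.x.round(2),'rms',np.sqrt(np.mean(r.fun**2)).round(2),'h_t bottom',(r.x[2]+4).round(2),'top',(r.x[3]-3*te).round(2))
        rb,rt,s,dk=r.x[2],r.x[3],r.x[4],r.x[1]
    else:
        m=x>153;X=x[m]
        f=lambda p:p[0]+(p[1]-p[0])*st(X-p[3],p[5])+(p[2]-p[1])*st(X-p[4],p[5])+(p[6]-p[2])*st(X-rb,p[5])+(114-p[6])*st(X-rt,p[5])
        for t0 in(4,6,8):
            r=least_squares(lambda p:f(p)-y[m],[110,80,112,161,161+t0,s,dk]);print('seal',r.x.round(2),'rms',np.sqrt(np.mean(r.fun**2)).round(2),'bottom at',(r.x[3]-(21.5-14.6)*te).round(2))
A=crop(cv2.imread('pics/side20.png'),222,145,36,60,10);cv2.imwrite('pics/c8.png',A)
E
```

```text
tan el 0.5294093315579771
ring [  113.9  -1178.42   171.81   172.14     2.47] rms 2.0 h_t bottom 175.81 top 170.55
seal [ 1.11220e+02 -4.09541e+03  1.13290e+02  1.63850e+02  1.63880e+02
  2.45000e+00 -1.13945e+03] rms 2.2 bottom at 160.19
seal [ 1.11220e+02 -4.67836e+03  1.13290e+02  1.63850e+02  1.63880e+02
  2.45000e+00 -1.13945e+03] rms 2.2 bottom at 160.2
seal [ 1.11220e+02 -5.14562e+03  1.13290e+02  1.63850e+02  1.63870e+02
  2.45000e+00 -1.13945e+03] rms 2.2 bottom at 160.2
```

View pics/c8.png

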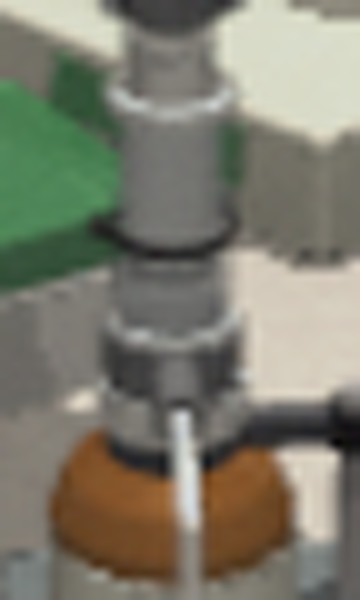

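```bash
cat > fit.py <<'E'
import h;from h import *
from scipy.optimize import least_squares
P=camera_params('side');h.camera_params=lambda c:P
g=cv2.cvtColor(cv2.imread('pics/side0.png'),cv2.COLOR_BGR2GRAY).astype(float)
K=12
V=np.array(P['view']);C=-V[:3,:3].T@V[:3,3]
def poly(img,pts,u,v,col):
    cv2.fillPoly(img,[((pts-[u,v]+.5)*K*16-8).round().astype(np.int32)],float(col),shift=4)
def arc(x,y,z,r,az,w=1.5,n=40):
    t=az+np.linspace(-w,w,n);return np.array([proj('side',[x+r*np.cos(a),y+r*np.sin(a),z]) for a in t])
def fit(z0,th0,fixth,rin,u,v,W,H,below,above):
    # front half of a collar: outer r 21.5, inner rin; unknown top z, (thickness), x,y shift across view
    sub=g[v:v+H,u:u+W]
    def model(p,full=False):
        z,s,cs,ca,sig=p[:5];th=p[5] if not fixth else th0
        az=np.arctan2(C[1]-.1628,C[0]-.5412);x=.5412-s/1e3*np.sin(az);y=.1628+s/1e3*np.cos(az)
        z=z/1e3;th=th/1e3
        im=np.zeros((H*K,W*K),np.float32)
        im[:]=np.repeat(np.repeat(np.where(np.arange(H)[:,None]>H/2,below[None,:],above[None,:]),K,0),K,1)
        o1=arc(x,y,z,.0215,az);o2=arc(x,y,z-th,.0215,az);i1=arc(x,y,z,rin,az)
        poly(im,np.vstack([o1,i1[::-1]]),u,v,ca);poly(im,np.vstack([o1,o2[::-1]]),u,v,cs)
        im=cv2.resize(cv2.GaussianBlur(im,(0,0),max(abs(sig),.05)*K),(W,H),interpolation=cv2.INTER_AREA)
        return im
    return sub,model
# ring: clean barrel columns
def run(name,z0,th0,fixth,rin,rows,p0):
    pr=proj('side',[.5412,.1628,z0/1e3]);u=int(round(pr[0]))-5;W=11;v,H=rows
    below=g[v+H-1,u:u+W];above=g[v,u:u+W]
    sub,m=fit(z0,th0,fixth,rin,u,v,W,H,below,above)
    best=None
    for dz in(-3,0,3):
        q=np.array(p0,float);q[0]+=dz
        r=least_squares(lambda p:(m(p)-sub).ravel(),q,diff_step=5e-3 if 0 else None,x_scale=[1,1,20,20,.3]+([] if fixth else [1]),method='trf',jac=lambda p:np.column_stack([((m(p+e)-m(p-e))/(2*np.abs(e).sum())).ravel() for e in np.diag([.2,.2,3,3,.05]+([] if fixth else [.2]))]))
        if best is None or r.cost<best.cost:best=r
    print(name,best.x.round(2),'rms',np.sqrt(2*best.cost/sub.size).round(2))
pr=proj('side',[.5412,.1628,.172]);f=arc(.5412,.1628,.17,.0215,np.arctan2(C[1]-.1628,C[0]-.5412),.01,2)[0];print('ring front row',f)
r0=int(f[1])
for a,b in((6,13),(5,11)):run('ring',172,4,True,.0185,(r0-a,b),[172,0,40,40,.5])
f=arc(.5412,.1628,.220,.0215,np.arctan2(C[1]-.1628,C[0]-.5412),.01,2)[0];r0=int(f[1])
print(g[r0-5:r0+5,int(f[0])-6:int(f[0])+7].astype(int))
for a,b in((3,8),(4,9)):run('rim',222,4,False,.015,(r0-a,b),[222,0,120,180,.5,4])
E
timeout 300 python3 fit.py
```

```text
ring front row [238.60290543 170.48892675]
ring [173.85  -0.44  29.46  84.82   0.23] rms 8.94
ring [173.79  -0.44  29.12  84.18   0.23] rms 7.7
[[118 121 103  60  65  66  66  66  62  65  62  72 146]
 [114 148 106  59  63  66  64  68  67  65  60 110 184]
 [152 192 119 121  97  75  73  74  77  81 100 152 204]
 [115 176 175 133 125 110 112 107 113 125 140 158 191]
 [ 82 133 175 187 178 149 149 175 151 178 179 202 160]
 [ 75  96 113 125 145 157 170 175 166 150 137 131 117]
 [ 72  76  96 112 111 122 129 126 132 125 116 105  91]
 [ 84  78  87 108 110 112 117 118 116 115 108  98  79]
 [ 98  79  95 106 109 113 115 116 116 112 107  98  81]
 [103  97  94 105 109 114 114 115 116 112 108  98  83]]
rim [222.07  -0.75 112.57 235.54   0.65  10.05] rms 10.97
rim [ 2.2392e+02 -2.0000e-01  1.7116e+02  2.0896e+02  7.1000e-01  3.6900e+00] rms 9.34
```

carry_out(deltas=[[0,0,-2,0,0,0,20],[0,0,-5,0,0,0,20],[0,0,-9,0,0,0,20],[0,0,-12,0,0,0,20],[0,0,-15,0,0,0,20],[0,0,-16.6,0,0,0,20],[0,0,-16.6,0,0,0,20],[0,0,-16.6,0,0,0,20]])

```text
clock: 21.48
eef_pos: [0.542, 0.1623, 0.2668]
eef_rot: [0.836, 0.549, -0.0, -0.0]
wrist_force: [0.1, 0.6, -2.3]
finger_gap: 0.372
gripper_force: 40.0
```

```bash
python3 - <<'E'
from h import *
delta(.542,.1625,.2669)
a=get_image('side');b=get_image('top');cv2.imwrite('pics/side36.png',a[:,:,::-1])
A=np.hstack([crop(cv2.imread('pics/side0.png'),222,140,36,60,7),crop(a,222,140,36,60,7)[:,:,::-1],crop(a,222,100,36,60,7)[:,:,::-1]])
cv2.imwrite('pics/c9.png',A)
x,y=239,0
g=lambda n:cv2.cvtColor(cv2.imread(f'pics/side{n}.png'),cv2.COLOR_BGR2GRAY)[150:195,236:242].mean(1).astype(int).tolist()
for n in('0','20','36'):print(n,g(n))
for c in('side','top'):
  for l in('bore_floor','piston','piston_head','marker_edge','drying_tube'):print(c,l,[(np.round(d['at'],4).tolist(),round(d['conf'],2)) for d in pinpoint(c,l)[:2]])
E
```

```text
clock 21.475 e [0.542  0.1623 0.2668] yang -23.4 j [ 0.58  0.26 -0.08 -0.   -1.23  2.16] F [ 0.1  0.6 -2.3] gap 31.8
delta mm [ 0.2 -0.1 -0.1] rot [-0.01  0.01 -0.07]
0 [66, 65, 65, 79, 115, 163, 160, 124, 114, 113, 113, 114, 113, 114, 114, 115, 114, 113, 114, 83, 37, 105, 113, 114, 114, 114, 110, 90, 121, 135, 90, 91, 96, 96, 90, 80, 121, 127, 128, 137, 109, 108, 122, 143, 145]
20 [116, 114, 122, 123, 123, 158, 161, 125, 116, 115, 115, 115, 115, 115, 116, 115, 115, 115, 115, 84, 39, 99, 89, 103, 113, 107, 105, 105, 131, 137, 91, 92, 97, 97, 91, 81, 122, 128, 128, 139, 109, 110, 123, 144, 148]
36 [124, 124, 124, 124, 123, 157, 161, 125, 116, 115, 115, 114, 114, 115, 115, 116, 114, 95, 92, 78, 38, 105, 113, 118, 115, 106, 104, 104, 131, 138, 90, 92, 97, 97, 90, 81, 121, 128, 129, 140, 109, 110, 124, 144, 146]
side bore_floor [([0.5426, 0.1587, 0.1332], 0.78), ([0.7184, 0.0271, -0.0003], 0.52)]
side piston [([0.6959, 0.19, -0.0045], 0.73), ([0.5424, 0.162, 0.1744], 0.47)]
side piston_head [([0.6999, 0.1856, 0.104], 0.79), ([0.5442, 0.1646, 0.1748], 0.58)]
side marker_edge [([0.5418, 0.1634, 0.1703], 0.43)]
side drying_tube [([0.619, -0.2267, 0.0122], 0.44)]
top bore_floor [([0.5401, 0.1643, 0.1366], 0.66)]
top piston [([0.5406, 0.1605, 0.1693], 0.63), ([0.5402, 0.1625, 0.1711], 0.51)]
top piston_head [([0.5439, 0.1642, 0.2772], 0.62), ([0.7033, 0.1839, 0.1029], 0.47)]
top marker_edge [([0.5404, 0.1632, 0.1748], 0.44)]
top drying_tube [([0.5682, 0.2268, 0.1343], 0.5)]
```

View pics/c9.png

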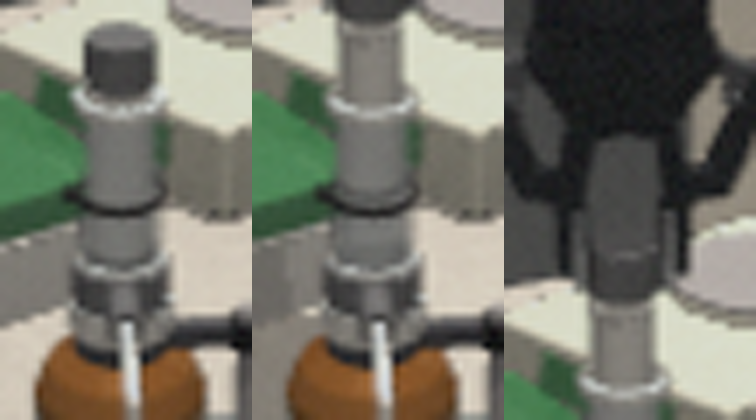

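In the last crop the seal's lower edge (row ≈168.45) is within 0.1 px, about 0.4 mm, of where it should be for the ring's top edge (row ≈169.5, corrected for the smaller radius). The tube is still seated, so I'm handing in.

```bash
python3 -c "
from plant import *
print(hand_in())"
```

```text
the job is handed in; nothing more can be done
None
```

I pushed the drying tube fully home on the vent spigot and let go of it. The piston is held about 36.4 mm up, level with the marker ring's top edge to about 1 mm by the camera images. The job was handed in at about 22 s, but no verdict came back.

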